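# Swing down the damp-cupboard hatch with the hook pole

### The job

Take the hook pole from its wooden cradle, pass its side prong through the steel eye on top of the damp cupboard's front hatch, and with it gently swing the hatch down until it meets the two steel props in front of the cupboard; feel for them, since they are set at a different height each time, press the hatch home on them with some 5 N, and never strain it with more than 20 N. Then slip the prong out of the eye and lay the pole back in both notches of its cradle, as it lay before, leaving the hatch resting on its props. Touch the hatch with the pole only, and leave the pots and tools around it where they are.

Things in the scene. Friction and masses are not known exactly. Their poses are not given: they have to be found in the camera images.
- pole_grip (a point): Hook pole, 0.10 to 0.17 kg, lying level in the cradle: square wooden handle 24 x 24 x 125 mm, then a 12 mm round steel rod. This point is on the axis inside the handle, 25 mm behind its rod end, 100 mm from its butt: grip here, near the centre of mass. Axes: x along the pole to the hook, z up, y left; the handle's flat sides face +y and -y. The rod runs from x = +25 to +140 mm.
- prong (a point): Middle of the hook prong: at the rod's far end (140 mm ahead of pole_grip) a straight round prong, 9 mm thick with a round tip, sticks out square to the rod to the pole's +y (left). This point is 20 mm from the rod's axis, on the prong's axis; the tip is 15 mm farther out, the rod's near side 14 mm back. Load here twists the pole in a slack grip: hold it firmly. Axes as pole_grip.
- cradle_seat (a point): Where pole_grip lies when the pole is in its cradle, 78 mm above the table. x points along the cradle to the hook end, z up. The fixed wooden cradle stands in one of two places; rests 14 mm thick: one under the handle 78 mm behind this point (notch 30 mm wide, widening upwards), one under the rod 95 mm ahead (20 mm wide); notch sides rise 17 mm above their floors. Base 210 x 90 x 12 mm.
- eye (a point): Centre of the eye, a ring of 6 mm steel wire standing 22 mm above the hatch's top edge; opening 12 to 13 mm (1.5 to 2 mm spare round the prong), outside 25 mm. Its hole runs along y, the hinge's direction, so a prong in it lets the hatch turn while the pole stays level. Shut: x points level into the cupboard, z up, y left as one faces the front; axes turn with the hatch. The prong enters from -y.
- hatch_hinge (a point): Middle of the hinge line at the hatch's lower edge, 125 mm above the table; y along the hinge, axes turn with the hatch; the eye is 136 mm away along z. The hatch is a wooden panel 296 wide, 114 high, 12 mm thick that shuts the upper front of a fixed plywood cupboard (300 wide, 200 deep, 240 mm high) whose place and heading differ each time.
- hatch (a joint): Angle of the hatch in rad: 0 shut (upright), growing as its top swings out and down. It starts at 0 to 0.12. The hinge is stiff and stays where it is left; 1 to 8 N at the eye moves it. It ends on two rigid steel props (flat arms 95 mm long with rubber pads 90 mm from the hinge line, 105 mm either side of the middle, sticking out under the hatch), which stop it somewhere from 0.85 to 1.15 rad.

How it is judged:
On the way, in this order (a step that is already met when the one before it is completed fails the run):
1. the prong is through the eye while the hatch is still nearly shut (x of prong in the frame of eye between -0.007 and 0.007 m and z of prong in the frame of eye between -0.007 and 0.007 m and y of prong in the frame of eye between -0.009 and 0.014 m and value of joint hatch below 0.25 rad), for 0.2 s.
2. the hatch is pressed home on its props (over 3 N on them) with the prong in the eye (x of prong in the frame of eye between -0.007 and 0.007 m and z of prong in the frame of eye between -0.007 and 0.007 m and y of prong in the frame of eye between -0.009 and 0.014 m and contact force between hatch and props above 3 N), for 0.1 s.
At the end, for the whole second after the job is handed in: The hatch is down on its props (its face within 3.5 mm of their pads) and still; the pole lies at rest in both notches of its cradle, hook end the same way as before, pole_grip within 25 mm of cradle_seat, along the cradle within 0.10 rad and level within 0.05 rad (distance between hatch_rest and props_pad below 0.0035 m and velocity of joint hatch below 0.03 rad/s and linear speed of pole below 0.02 m/s and distance between pole_grip and cradle_seat below 0.025 m and angle between the x axis of pole_grip and the x axis of cradle_seat, either way round below 0.1 rad and angle between pole_grip's own x axis and vertical between 1.52 and 1.62 rad and x of prong in the frame of cradle_seat above 0.1 m and y of prong in the frame of cradle_seat above 0 m); the robot touches nothing.
It fails at once if the pole strains the hatch with more than 22 N (contact force between pole and hatch above 22 N).
It fails at once if the hatch is thrown open (faster than 1.5 rad/s) (velocity of joint hatch above 1.5 rad/s).
It fails at once if the robot touches the hatch itself (contact force between any of the arm, the fingers and hatch above 1 N).
It fails at once if a pot, tool or other bystander is moved more than 20 mm (distance of any of wheel, glaze_pot, mug, tin, rib, loop_tool, roof_bowl, rolling_pin from where it was at the start of the episode above 0.02 m).
It also fails if it takes over 58 s, if anything falls off the work surface, if the arm or the gripper's body presses on something with over 40 N, if the wrist force passes 120 N, or if a joint passes its speed limit or range.

### The arm

A 6-joint arm with a two-finger parallel gripper is mounted at the origin on the work surface. World frame = base frame: x ahead of the robot, y to its left, z up, the work surface at z = 0. Lengths are in m, angles in rad, forces in N, time in s.
With the tool pointing down it reaches from about 0.275 to 0.75 m from the base axis. Payload 10.2 kg.
Tool frame: the origin (TCP) lies at the very end of the fingers, on their centre line; the grasp point (between the pads) lies 19 mm behind it; z points along the fingers, y is the line along which they close (so a half turn about z gives the same grasp; the last joint's range is limited). The gripper opens to 85 mm and grips with 20 to 120 N. Pads are 22 mm wide; open, the fingers measure 114 mm over their backs; the gripper's body (76 mm by 85 mm) begins 54 mm behind the grasp point. The pads swing forward as they close: fully open they stand 13 mm farther back than shut.
Start: joints at [0.901, 0.313, 1.498, -0, 1.331, -0.223], TCP at [0.227, 0.473, 0.231] pointing down, gripper open.
Joint ranges: [-2.94, 2.94], [-0.97, 2.17], [0.19, 2.56], [-1.23, 4.37], [0.02, 3.11], [-2.88, 2.88]. Speed limits (rad/s): [2.39, 2.39, 3.01, 3.14, 3.14, 3.14].

### API

Orientations are given as a rotation vector (axis times angle).
In Python, from workcell import monitor, viewer, order gives the robot as it stands. The module is installed in compiled form; this text tells all that it offers.
- The arm moves only by the tool arm_command, never from a script. Its argument "steps" is a list of rows, each an object of numbers: "tx", "ty", "tz": the shift along the tool's x, y, z as a fraction of full scale; "rx", "ry", "rz": the turn, a rotation vector about the tool's x, y, z as a fraction of full scale; "jaw": the closure in counts, from 0 (fully open) to 255 (shut). A call has 1 to 5 rows; each row is the pose to reach, as a shift and turn from the pose commanded when the call began, along the tool's axes at that moment; what a row does not reach only later rows make up. Full scale, the value 1, is 0.75 m for a shift and 30 degrees for a turn. A row lasts 1/12 s, in which the tool goes at most 41.7 mm and 7.16 degrees, less where a joint would pass 70% of its speed; a pose out of reach is approached as far as the arm can. A call with a number of a shift or a turn outside -1 to 1 is refused whole. A call with a gripper value outside its range is refused whole. The fingers move at their own pace and stop on an object; "newtons" is the grip in N (left out, the last holds). Time passes only in rows, so rows that repeat a pose let the fingers close. It gives the time, the measured TCP pose, the force, the opening and the grip force at its end, in the units of the state.
- monitor.sense(): the state, without advancing time (a new reading comes with each control period).
- viewer.camera(name): name is "side" or "top" or "wrist"; returns a dict with "img" (480x640x3 uint8, red, green, blue), "fx", "fy", "cx", "cy" (pixels), "extrinsics" (4x4, takes a point from world to camera coordinates); the wrist camera has in their place "tool_from_camera" (4x4, takes a point from camera to tool coordinates, whose origin is the TCP and whose axes are the flange's). Camera axes: x right, y down, z forward; pixel columns grow to the right and rows downward; lengths in m; the calibration is good to about 2 mm. The wrist camera is an equidistant fisheye: a pixel r from the principal point sees the ray r / f radians off the axis. A picture is of the moment at which its call begins: read the wrist's pose just before it. There is no depth.
- order.hand_in(): hands the job in; it is judged then, once.
The state is a dict: "time_s": time; "joints": joint angles; "joint_vel": joint speeds; "effort": joint torques, N m; "position": TCP position; "eef_rot": TCP orientation; "wrist_force": force on the tool from outside, world axes, zero at the start; "ft_torque": the same for the moment, N m; "gripper_width": finger opening in m; "grip_force": force on a finger pad.
Only numpy, scipy, OpenCV 4.12 (cv2) and the standard library are available. Lean on these libraries where they do the work, as an engineer would, in place of code of your own. Each camera call takes 0.05 s, during which the arm holds its last target. There are 200 camera calls.

## Working session

There is one attempt and no reset: what is moved stays moved. The work goes in short steps, Python scripts to look and compute and a tool call to move; the robot and the scene stay as the last step left them, time stands still between calls to the robot, and variables do not carry over. Pictures are saved under pics/ and viewed, at most 10 in all, crops included, and the job is handed in when it is done.

Besides the shell and the picture viewer there is one more tool, called as name(argument=value, ...), one argument or row to a line, values as JSON. arm_command: Moves the arm, as the interface text tells. Its arguments: {"type":"object","properties":{"steps":{"type":"array","items":{"type":"object","properties":{"tx":{"type":"number","minimum":-1,"maximum":1},"ty":{"type":"number","minimum":-1,"maximum":1},"tz":{"type":"number","minimum":-1,"maximum":1},"rx":{"type":"number","minimum":-1,"maximum":1},"ry":{"type":"number","minimum":-1,"maximum":1},"rz":{"type":"number","minimum":-1,"maximum":1},"jaw":{"type":"number"}}}},"newtons":{"type":"number"}},"required":["steps"]}

```bash
mkdir -p pics; python3 - <<'E'
from workcell import monitor, viewer
import cv2,numpy as np
s=monitor.sense();print({k:np.round(v,3).tolist() for k,v in s.items()})
for n in ["side","top","wrist"]:
    c=viewer.camera(n);cv2.imwrite(f"pics/{n}0.png",c["img"][:,:,::-1])
    print(n,[round(c[k],1) for k in("fx","fy","cx","cy")]);print(np.round(c.get("extrinsics",c.get("tool_from_camera")),4).tolist())
E
```

```text
{'time_s': 0.0, 'joints': [0.901, 0.313, 1.498, -0.0, 1.331, -0.223], 'joint_vel': [0.002, 0.001, -0.0, -0.001, 0.0, 0.001], 'effort': [-0.001, -41.227, -25.974, -0.0, 0.004, 0.0], 'position': [0.227, 0.473, 0.231], 'eef_rot': [-0.696, -3.063, 0.002], 'wrist_force': [-0.09, 0.587, 1.101], 'ft_torque': [-0.025, 0.0, 0.053], 'grip_force': 0.0, 'gripper_width': 0.085}
side [472.9, 472.9, 320.2, 242.1]
[[0.9996, -0.0267, 0.0064, -0.5346], [-0.0134, -0.6754, -0.7373, 0.1819], [0.024, 0.737, -0.6755, 0.7998], [0.0, 0.0, 0.0, 1.0]]
top [553.5, 553.5, 317.3, 232.6]
[[0.0159, -0.9998, -0.014, 0.0222], [-0.9815, -0.0129, -0.1908, 0.5409], [0.1906, 0.0168, -0.9815, 0.9435], [0.0, 0.0, 0.0, 1.0]]
wrist [371.6, 371.6, 320.2, 234.3]
[[0.0014, -0.9583, -0.2857, 0.0714], [1.0, 0.0015, -0.0001, 0.0009], [0.0005, -0.2857, 0.9583, -0.1431], [0.0, 0.0, 0.0, 1.0]]
```

View pics/side0.png

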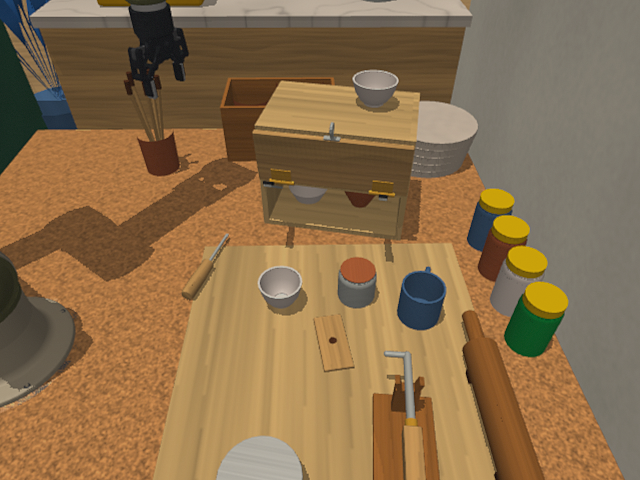

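View pics/top0.png

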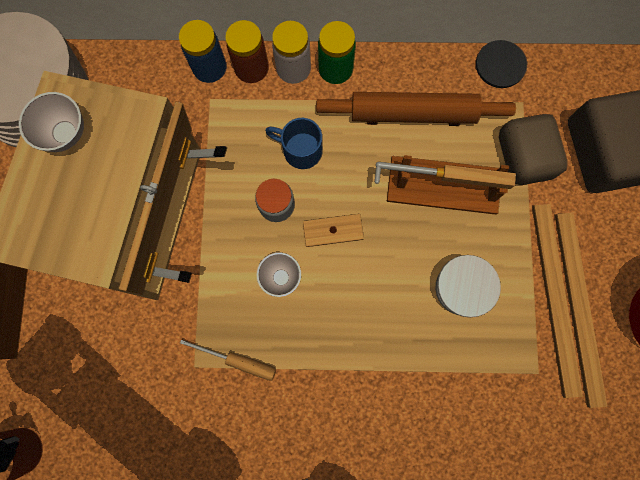

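```bash
cat > h.py <<'E'
import numpy as np,cv2
from workcell import monitor,viewer
from scipy.spatial.transform import Rotation as R
def ray(c,uv,s=None):
    uv=np.atleast_2d(uv).astype(float)
    d=np.stack([(uv[:,0]-c["cx"])/c["fx"],(uv[:,1]-c["cy"])/c["fy"],np.ones(len(uv))],1)
    if "extrinsics" in c:
        E=np.array(c["extrinsics"]);return -E[:3,:3].T@E[:3,3],d@E[:3,:3]
    T=np.array(c["tool_from_camera"]);d[:,2]=0;th=np.hypot(d[:,0],d[:,1])
    d=np.c_[d[:,:2]*np.sinc(th/np.pi)[:,None],np.cos(th)]
    Q=R.from_rotvec(s["eef_rot"]).as_matrix()
    return np.array(s["position"])+Q@T[:3,3],d@T[:3,:3].T@Q.T
def onz(c,uv,z,s=None):
    o,d=ray(c,uv,s);return o+d*((z-o[2])/d[:,2])[:,None]
def cross(rs):
    A=0;b=0
    for o,d in rs:
        d=d.ravel()/np.linalg.norm(d);P=np.eye(3)-np.outer(d,d);A=A+P;b=b+P@o
    return np.linalg.solve(A,b)
def crop(img,x,y,w,h,k,fn): cv2.imwrite(fn,cv2.resize(img[y:y+h,x:x+w,::-1],None,fx=k,fy=k,interpolation=cv2.INTER_CUBIC))
E
python3 - <<'E'
import cv2,numpy as np
t=cv2.imread("pics/top0.png");s=cv2.imread("pics/side0.png")
r=lambda i,x,y,w,h,k:cv2.resize(i[y:y+h,x:x+w],None,fx=k,fy=k,interpolation=cv2.INTER_CUBIC)
a=r(t,365,145,160,75,5)          # 800x375
b=r(t,120,170,60,40,5); c=r(s,300,110,60,40,5)  # 300x200
cv2.imwrite("pics/cr.png",np.vstack([a,np.hstack([b,c,np.zeros((200,200,3),np.uint8)])]))
E
```

```text
(no output)
```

View pics/cr.png

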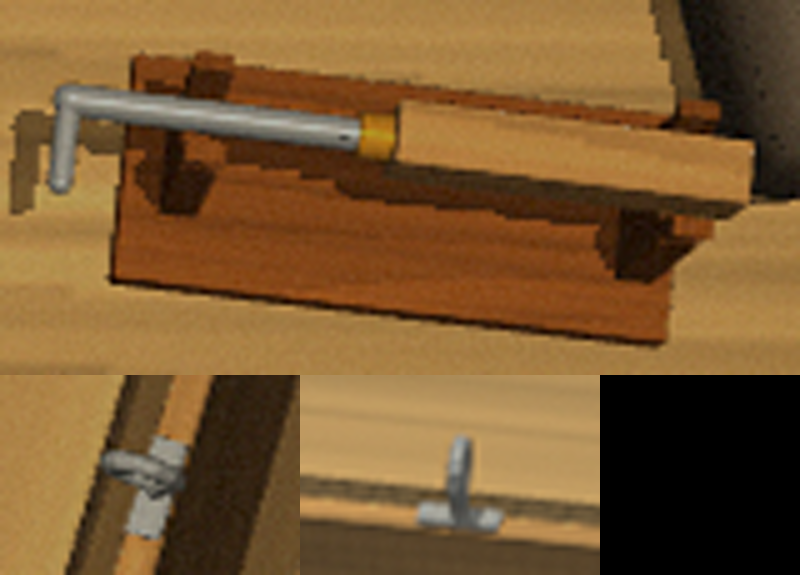

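```bash
python3 - <<'E'
from h import *
t=viewer.camera("top");s=viewer.camera("side")
f=lambda *p:[np.array(q)/5+[365,145] for q in p]
H=onz(t,f((400,102),(398,162),(752,142),(748,205)),.090);print("handle",H.round(4).tolist())
a=H[:2].mean(0);b=H[2:].mean(0);d=(a-b)/np.linalg.norm(a-b);print("len",np.linalg.norm(a-b),"head",np.degrees(np.arctan2(d[1],d[0])),"grip",a-.025*d)
print("rod/prong",onz(t,f((350,133),(70,97),(60,187)),.078).round(4).tolist())
e=cross([ray(t,(148.8,188.6)),ray(s,(332,130))]);print("eye",e, onz(t,(148.8,188.6),.261),onz(s,(332,130),.261))
# top edge of hatch strip at z .239 ; orange strip centre
print("strip",onz(t,[(178,108),(127,286)],.239).round(4))
print("hinge brackets",onz(s,[(281,176),(381,187)],.125),onz(t,[(184,150),(151,265)],.125))
E
```

```text
handle [[0.6569, -0.1941, 0.09], [0.6348, -0.1928, 0.09], [0.6436, -0.3169, 0.09], [0.6206, -0.3143, 0.09]]
len 0.12300093622626258 head 83.5858660032224 grip [ 0.64305374 -0.21825427  0.09      ]
rod/prong [[0.649, -0.1786, 0.078], [0.6613, -0.0789, 0.078], [0.6278, -0.0752, 0.078]]
eye [0.56182104 0.27173384 0.25766862] [[0.56136736 0.27071214 0.261     ]] [[0.56103702 0.26548167 0.261     ]]
strip [[0.6952 0.2427 0.239 ]
 [0.4225 0.2988 0.239 ]]
hinge brackets [[0.46266725 0.32332373 0.125     ]
 [0.66231118 0.28167717 0.125     ]] [[0.66803837 0.26050813 0.125     ]
 [0.46810897 0.30289782 0.125     ]]
```

```bash
cat >> h.py <<'E'
def pose0():
    s=monitor.sense();return np.array(s["position"]),R.from_rotvec(s["eef_rot"])
def down(head): # tool z down, tool x at heading (deg)
    return R.from_euler("z",head,degrees=True)*R.from_euler("x",180,degrees=True)
def plan(wps,p=None,q=None):
    "wps: (pos, heading or None) targets, one call each; chained"
    if p is None: p,q=pose0()
    for pos,h in wps:
        q2=q if h is None else down(h)
        t=q.inv().apply(np.array(pos)-p)/.75; r=(q.inv()*q2).as_rotvec()/np.radians(30)
        print("t",t.round(4).tolist(),"r",r.round(4).tolist(),"mm",round(750*np.linalg.norm(t),1))
        p,q=np.array(pos),q2
def st():
    s=monitor.sense();q=R.from_rotvec(s["eef_rot"]).as_matrix()
    print("t",round(s["time_s"],2),"p",np.round(s["position"],4),"xhead",round(np.degrees(np.arctan2(q[1,0],q[0,0])),2),"tilt",q[2].round(4),"F",np.round(s["wrist_force"],2),"M",np.round(s["ft_torque"],2),"w",round(s["gripper_width"],4),"g",round(s["grip_force"],1))
E
python3 -c "
from h import *
plan([((.27,.29,.25),130),((.36,.12,.24),107),((.49,-.02,.22),90),((.6,-.15,.2),83.6),((.641,-.218,.15),83.6)])"
```

```text
t [-0.1576, -0.1956, -0.0252] r [-0.0011, -0.0, 0.8134] mm 189.4
t [-0.2508, -0.0538, 0.0133] r [0.0, -0.0, 0.7667] mm 192.6
t [-0.2292, 0.1112, 0.0267] r [-0.0, -0.0, 0.5667] mm 192.1
t [-0.1733, 0.1467, 0.0267] r [0.0, -0.0, 0.2133] mm 171.5
t [-0.084, 0.0644, 0.0667] r [0.0, 0.0, 0.0] mm 93.8
```

arm_command(
  steps=[
    {"tx":-0.158,"ty":-0.196,"tz":-0.025,"rz":0.813},
    {"tx":-0.158,"ty":-0.196,"tz":-0.025,"rz":0.813},
    {"tx":-0.158,"ty":-0.196,"tz":-0.025,"rz":0.813},
    {"tx":-0.158,"ty":-0.196,"tz":-0.025,"rz":0.813},
    {"tx":-0.158,"ty":-0.196,"tz":-0.025,"rz":0.813},
  ],
)

```text
schema error: expected keys tx, ty, tz, rx, ry, rz, jaw
```

arm_command(
  steps=[
    {"tx":-0.251,"ty":-0.054,"tz":0.013,"rz":0.767},
    {"tx":-0.251,"ty":-0.054,"tz":0.013,"rz":0.767},
    {"tx":-0.251,"ty":-0.054,"tz":0.013,"rz":0.767},
    {"tx":-0.251,"ty":-0.054,"tz":0.013,"rz":0.767},
    {"tx":-0.251,"ty":-0.054,"tz":0.013,"rz":0.767},
  ],
)

```text
schema error: expected keys tx, ty, tz, rx, ry, rz, jaw
```

arm_command(
  steps=[
    {"tx":-0.229,"ty":0.111,"tz":0.027,"rz":0.567},
    {"tx":-0.229,"ty":0.111,"tz":0.027,"rz":0.567},
    {"tx":-0.229,"ty":0.111,"tz":0.027,"rz":0.567},
    {"tx":-0.229,"ty":0.111,"tz":0.027,"rz":0.567},
    {"tx":-0.229,"ty":0.111,"tz":0.027,"rz":0.567},
  ],
)

```text
schema error: expected keys tx, ty, tz, rx, ry, rz, jaw
```

arm_command(
  steps=[
    {"tx":-0.173,"ty":0.147,"tz":0.027,"rz":0.213},
    {"tx":-0.173,"ty":0.147,"tz":0.027,"rz":0.213},
    {"tx":-0.173,"ty":0.147,"tz":0.027,"rz":0.213},
    {"tx":-0.173,"ty":0.147,"tz":0.027,"rz":0.213},
    {"tx":-0.173,"ty":0.147,"tz":0.027,"rz":0.213},
  ],
)

```text
schema error: expected keys tx, ty, tz, rx, ry, rz, jaw
```

```bash
python3 -c "
from h import *
st();s=monitor.sense();print(s['joints'])
c=viewer.camera('wrist');cv2.imwrite('pics/w1.png',c['img'][:,:,::-1])
plan([((.641,-.218,.15),83.6)])"
```

```text
t 0.25 p [0.2268 0.4734 0.231 ] xhead 154.4 tilt [ 1.e-04 -6.e-04 -1.e+00] F [-0.28 -0.59 -0.84] M [-0.   -0.02  0.  ] w 0.0851 g 0.0
[ 9.00609265e-01  3.13167672e-01  1.49801297e+00  1.91832136e-05
  1.33099639e+00 -2.23426759e-01]
t [-0.8964, -0.5927, 0.1083] r [-0.0009, 0.0004, 2.36] mm 810.0
```

View pics/w1.png

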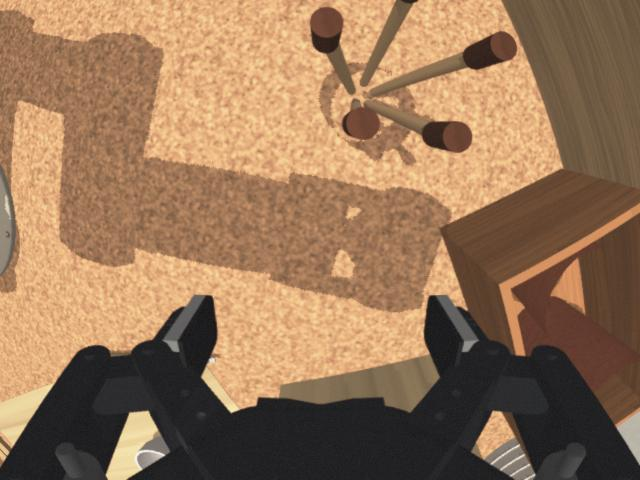

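The moves were refused because rows need all the keys. The wrist picture shows only the brush jar and box beside the cupboard. I'm resending with full rows.

arm_command(
  steps=[
    {"tx":-0.158,"ty":-0.196,"tz":-0.025,"rx":0,"ry":0,"rz":0.813,"jaw":0},
    {"tx":-0.158,"ty":-0.196,"tz":-0.025,"rx":0,"ry":0,"rz":0.813,"jaw":0},
    {"tx":-0.158,"ty":-0.196,"tz":-0.025,"rx":0,"ry":0,"rz":0.813,"jaw":0},
    {"tx":-0.158,"ty":-0.196,"tz":-0.025,"rx":0,"ry":0,"rz":0.813,"jaw":0},
    {"tx":-0.158,"ty":-0.196,"tz":-0.025,"rx":0,"ry":0,"rz":0.813,"jaw":0},
  ],
)

```text
time_s: 0.72
position: [0.2703, 0.287, 0.2504]
eef_rot: [1.333, 2.844, -0.0]
wrist_force: [0.1, 0.3, 0.4]
gripper_width: 0.0855
grip_force: 0.0
```

arm_command(
  steps=[
    {"tx":-0.251,"ty":-0.054,"tz":0.013,"rx":0,"ry":0,"rz":0.767,"jaw":0},
    {"tx":-0.251,"ty":-0.054,"tz":0.013,"rx":0,"ry":0,"rz":0.767,"jaw":0},
    {"tx":-0.251,"ty":-0.054,"tz":0.013,"rx":0,"ry":0,"rz":0.767,"jaw":0},
    {"tx":-0.251,"ty":-0.054,"tz":0.013,"rx":0,"ry":0,"rz":0.767,"jaw":0},
    {"tx":-0.251,"ty":-0.054,"tz":0.013,"rx":0,"ry":0,"rz":0.767,"jaw":0},
  ],
)

```text
time_s: 1.13
position: [0.3612, 0.1166, 0.2403]
eef_rot: [1.873, 2.521, -0.0]
wrist_force: [0.0, 1.0, 0.0]
gripper_width: 0.0856
grip_force: 0.0
```

arm_command(
  steps=[
    {"tx":-0.229,"ty":0.111,"tz":0.027,"rx":0,"ry":0,"rz":0.567,"jaw":0},
    {"tx":-0.229,"ty":0.111,"tz":0.027,"rx":0,"ry":0,"rz":0.567,"jaw":0},
    {"tx":-0.229,"ty":0.111,"tz":0.027,"rx":0,"ry":0,"rz":0.567,"jaw":0},
    {"tx":-0.229,"ty":0.111,"tz":0.027,"rx":0,"ry":0,"rz":0.567,"jaw":0},
    {"tx":-0.229,"ty":0.111,"tz":0.027,"rx":0,"ry":0,"rz":0.567,"jaw":0},
  ],
)

```text
time_s: 1.55
position: [0.4918, -0.0235, 0.2193]
eef_rot: [2.224, 2.219, -0.001]
wrist_force: [-0.3, 0.2, 0.0]
gripper_width: 0.0854
grip_force: 0.0
```

arm_command(
  steps=[
    {"tx":-0.173,"ty":0.147,"tz":0.027,"rx":0,"ry":0,"rz":0.213,"jaw":0},
    {"tx":-0.173,"ty":0.147,"tz":0.027,"rx":0,"ry":0,"rz":0.213,"jaw":0},
    {"tx":-0.173,"ty":0.147,"tz":0.027,"rx":0,"ry":0,"rz":0.213,"jaw":0},
    {"tx":-0.173,"ty":0.147,"tz":0.027,"rx":0,"ry":0,"rz":0.213,"jaw":0},
    {"tx":-0.173,"ty":0.147,"tz":0.027,"rx":0,"ry":0,"rz":0.213,"jaw":0},
  ],
)

```text
time_s: 1.97
position: [0.6021, -0.1549, 0.1969]
eef_rot: [-2.345, -2.089, 0.002]
wrist_force: [-0.1, 0.4, -0.5]
gripper_width: 0.0856
grip_force: 0.0
```

```bash
python3 -c "
from h import *
st();s=monitor.sense();print(s['joints'])
c=viewer.camera('wrist');cv2.imwrite('pics/w1.png',c['img'][:,:,::-1]);np.save('s1.npy',s,allow_pickle=True)
plan([((.641,-.218,.15),83.6)])"
```

```text
t 1.97 p [ 0.6021 -0.1549  0.1969] xhead 83.39 tilt [-2.0e-04 -1.9e-03 -1.0e+00] F [-0.1   0.38 -0.54] M [ 0.02  0.   -0.01] w 0.0856 g 0.0
[-4.39710433e-01  5.54193463e-01  1.23000778e+00 -8.12989238e-04
  1.35916492e+00 -3.24159682e-01]
t [-0.0798, 0.0627, 0.0631] r [-0.0043, -0.0008, -0.0057] mm 89.6
```

View pics/w1.png

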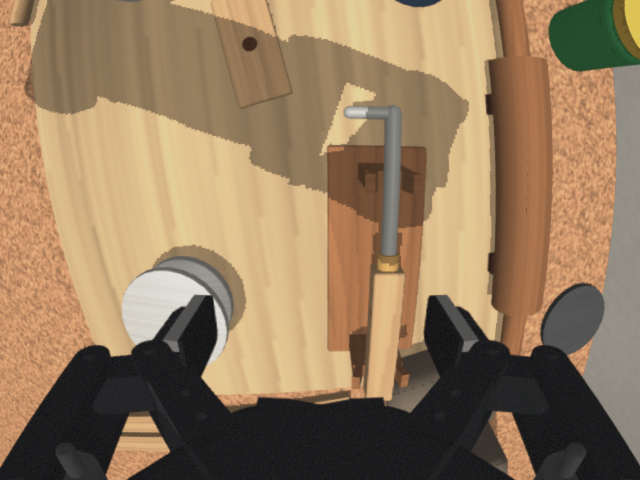

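The wrist view shows the pole: handle rod-end corners (371,271) and (404,272), rod from (388,255) to (393,112), prong tip (346,113).

```bash
python3 -c "
from h import *
s=np.load('s1.npy',allow_pickle=True).item();c=viewer.camera('wrist')
H=onz(c,[(371,271),(404,272),(366,390),(396,390)],.090,s);print(H.round(4))
r=onz(c,[(388,255),(393,112),(346,113)],.078,s);print(r.round(4))
d=r[1]-r[0];print(np.degrees(np.arctan2(d[1],d[0])),np.degrees(np.arctan2(*(H[0]+H[1]-H[2]-H[3])[[1,0]])))
m=H[:2].mean(0);u=np.array([np.cos(np.radians(83.8)),np.sin(np.radians(83.8)),0]);print('grip',m-.025*u,'from prong root',r[1]-.14*u)
st()"
```

```text
[[ 0.637  -0.1886  0.09  ]
 [ 0.6615 -0.1925  0.09  ]
 [ 0.6267 -0.3009  0.09  ]
 [ 0.653  -0.3055  0.09  ]]
[[ 0.652  -0.1822  0.078 ]
 [ 0.6637 -0.077   0.078 ]
 [ 0.6306 -0.0749  0.078 ]]
83.6309051565883 85.23953524182726
grip [ 0.64653772 -0.21541457  0.09      ] from prong root [ 0.64862235 -0.21620652  0.078     ]
t 2.07 p [ 0.6004 -0.1513  0.1984] xhead 83.5 tilt [ 7.0e-04 -1.9e-03 -1.0e+00] F [ 0.01 -0.12  0.42] M [-0.02  0.    0.  ] w 0.0854 g 0.0
```

```bash
python3 -c "
from h import *
plan([((.645,-.217,.13),83.7),((.645,-.217,.0595),83.7)])"
```

```text
t [-0.0804, 0.0692, 0.091] r [-0.0036, -0.0013, -0.0065] mm 104.8
t [0.0, -0.0, 0.094] r [0.0, 0.0, 0.0] mm 70.5
```

arm_command(
  steps=[
    {"tx":-0.08,"ty":0.069,"tz":0.091,"rx":-0.004,"ry":-0.001,"rz":-0.006,"jaw":0},
    {"tx":-0.08,"ty":0.069,"tz":0.091,"rx":-0.004,"ry":-0.001,"rz":-0.006,"jaw":0},
    {"tx":-0.08,"ty":0.069,"tz":0.091,"rx":-0.004,"ry":-0.001,"rz":-0.006,"jaw":0},
    {"tx":-0.08,"ty":0.069,"tz":0.091,"rx":-0.004,"ry":-0.001,"rz":-0.006,"jaw":0},
    {"tx":-0.08,"ty":0.069,"tz":0.091,"rx":-0.004,"ry":-0.001,"rz":-0.006,"jaw":0},
  ],
)

```text
time_s: 2.48
position: [0.6446, -0.2146, 0.1314]
eef_rot: [2.338, 2.098, 0.001]
wrist_force: [-0.1, 0.4, 0.4]
gripper_width: 0.0859
grip_force: 0.0
```

arm_command(
  steps=[
    {"tx":0,"ty":0,"tz":0.03,"rx":0,"ry":0,"rz":0,"jaw":0},
    {"tx":0,"ty":0,"tz":0.06,"rx":0,"ry":0,"rz":0,"jaw":0},
    {"tx":0,"ty":0,"tz":0.094,"rx":0,"ry":0,"rz":0,"jaw":0},
    {"tx":0,"ty":0,"tz":0.094,"rx":0,"ry":0,"rz":0,"jaw":0},
    {"tx":0,"ty":0,"tz":0.094,"rx":0,"ry":0,"rz":0,"jaw":0},
  ],
)

```text
time_s: 2.9
position: [0.6451, -0.2144, 0.0624]
eef_rot: [2.336, 2.098, 0.002]
wrist_force: [-0.5, 0.1, 0.7]
gripper_width: 0.0857
grip_force: 0.0
```

```bash
python3 -c "
from h import *
st();c=viewer.camera('side');crop(c['img'],340,330,160,150,4,'pics/s2.png')"
```

```text
t 2.9 p [ 0.6451 -0.2144  0.0624] xhead 83.85 tilt [-4.0e-04  2.2e-03 -1.0e+00] F [-0.47  0.1   0.66] M [ 0.04 -0.01  0.02] w 0.0857 g 0.0
```

View pics/s2.png

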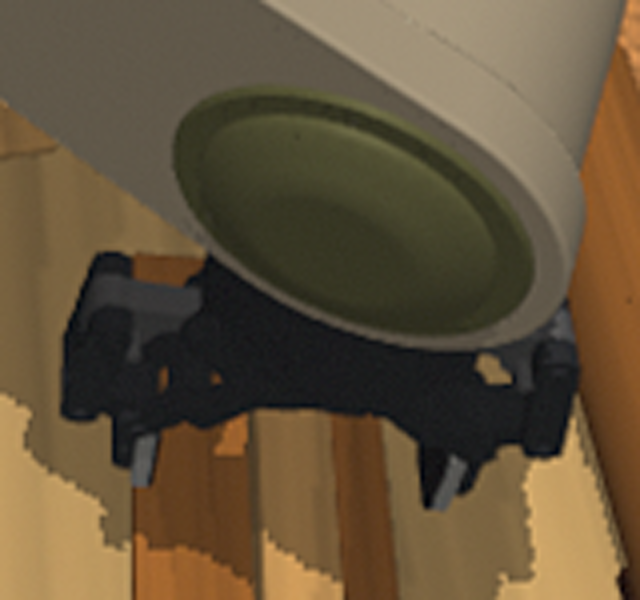

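The handle lies between the open fingers, so I'll close on it.

arm_command(
  newtons=110,
  steps=[
    {"tx":0,"ty":0,"tz":0.004,"rx":0,"ry":0,"rz":0,"jaw":120},
    {"tx":0,"ty":0,"tz":0.004,"rx":0,"ry":0,"rz":0,"jaw":255},
    {"tx":0,"ty":0,"tz":0.004,"rx":0,"ry":0,"rz":0,"jaw":255},
    {"tx":0,"ty":0,"tz":0.004,"rx":0,"ry":0,"rz":0,"jaw":255},
    {"tx":0,"ty":0,"tz":0.004,"rx":0,"ry":0,"rz":0,"jaw":255},
  ],
)

```text
time_s: 3.37
position: [0.6453, -0.2157, 0.0585]
eef_rot: [2.337, 2.096, 0.002]
wrist_force: [6.7, 0.0, 2.9]
gripper_width: 0.0255
grip_force: 3.1
```

arm_command(
  steps=[
    {"tx":0,"ty":0,"tz":0,"rx":0,"ry":0,"rz":0,"jaw":255},
    {"tx":0,"ty":0,"tz":0,"rx":0,"ry":0,"rz":0,"jaw":255},
    {"tx":0,"ty":0,"tz":0,"rx":0,"ry":0,"rz":0,"jaw":255},
    {"tx":0,"ty":0,"tz":0,"rx":0,"ry":0,"rz":0,"jaw":255},
  ],
)

```text
time_s: 3.7
position: [0.6454, -0.2158, 0.0587]
eef_rot: [2.337, 2.096, 0.002]
wrist_force: [-2.2, 0.9, 5.1]
gripper_width: 0.0224
grip_force: 107.8
```

```bash
python3 -c "
from h import *
st();print(monitor.sense()['joints'])"
```

```text
t 3.7 p [ 0.6454 -0.2158  0.0587] xhead 83.78 tilt [-9.0e-04  2.8e-03 -1.0e+00] F [-2.16  0.92  5.15] M [0.09 0.25 0.01] w 0.0224 g 107.8
[-4.94524883e-01  8.10925603e-01  1.15664422e+00  2.52005585e-04
  1.17104552e+00 -3.86058526e-01]
```

```bash
python3 -c "
from h import *
plan([((.6454,-.2158,.11),None),((.6454,-.2158,.242),83.78),((.618,-.07,.242),80),((.588,.082,.242),78.3)])"
```

```text
t [-0.0001, 0.0002, -0.0683] r [0.0, 0.0, 0.0] mm 51.3
t [-0.0002, 0.0005, -0.176] r [0.0054, 0.0017, -0.0] mm 132.0
t [0.1893, -0.0574, -0.0] r [0.0, -0.0, 0.126] mm 148.4
t [0.1926, -0.0746, -0.0] r [0.0, -0.0, 0.0567] mm 154.9
```

arm_command(
  steps=[
    {"tx":0,"ty":0,"tz":-0.01,"rx":0,"ry":0,"rz":0,"jaw":255},
    {"tx":0,"ty":0,"tz":-0.025,"rx":0,"ry":0,"rz":0,"jaw":255},
    {"tx":0,"ty":0,"tz":-0.04,"rx":0,"ry":0,"rz":0,"jaw":255},
    {"tx":0,"ty":0,"tz":-0.055,"rx":0,"ry":0,"rz":0,"jaw":255},
    {"tx":0,"ty":0,"tz":-0.068,"rx":0,"ry":0,"rz":0,"jaw":255},
  ],
)

```text
time_s: 4.12
position: [0.6454, -0.2157, 0.1109]
eef_rot: [2.336, 2.095, 0.002]
wrist_force: [0.7, -0.6, -1.6]
gripper_width: 0.0226
grip_force: 107.7
```

arm_command(
  steps=[
    {"tx":0,"ty":0,"tz":-0.04,"rx":0.005,"ry":0.002,"rz":0,"jaw":255},
    {"tx":0,"ty":0,"tz":-0.08,"rx":0.005,"ry":0.002,"rz":0,"jaw":255},
    {"tx":0,"ty":0,"tz":-0.12,"rx":0.005,"ry":0.002,"rz":0,"jaw":255},
    {"tx":0,"ty":0,"tz":-0.16,"rx":0.005,"ry":0.002,"rz":0,"jaw":255},
    {"tx":0,"ty":0,"tz":-0.176,"rx":0.005,"ry":0.002,"rz":0,"jaw":255},
  ],
)

```text
time_s: 4.53
position: [0.6455, -0.2158, 0.247]
eef_rot: [2.334, 2.094, 0.004]
wrist_force: [0.6, -0.5, -1.2]
gripper_width: 0.0226
grip_force: 107.8
```

arm_command(
  steps=[
    {"tx":0.038,"ty":-0.011,"tz":0,"rx":0,"ry":0,"rz":0.03,"jaw":255},
    {"tx":0.076,"ty":-0.023,"tz":0,"rx":0,"ry":0,"rz":0.05,"jaw":255},
    {"tx":0.114,"ty":-0.034,"tz":0,"rx":0,"ry":0,"rz":0.08,"jaw":255},
    {"tx":0.152,"ty":-0.046,"tz":0,"rx":0,"ry":0,"rz":0.1,"jaw":255},
    {"tx":0.189,"ty":-0.057,"tz":0,"rx":0,"ry":0,"rz":0.126,"jaw":255},
  ],
)

```text
time_s: 4.95
position: [0.6171, -0.0685, 0.2421]
eef_rot: [-2.407, -2.019, -0.001]
wrist_force: [-0.6, 1.0, -1.0]
gripper_width: 0.0223
grip_force: 108.1
```

arm_command(
  steps=[
    {"tx":0.045,"ty":-0.017,"tz":0,"rx":0,"ry":0,"rz":0.02,"jaw":255},
    {"tx":0.09,"ty":-0.034,"tz":0,"rx":0,"ry":0,"rz":0.03,"jaw":255},
    {"tx":0.135,"ty":-0.052,"tz":0,"rx":0,"ry":0,"rz":0.05,"jaw":255},
    {"tx":0.175,"ty":-0.068,"tz":0,"rx":0,"ry":0,"rz":0.057,"jaw":255},
    {"tx":0.193,"ty":-0.075,"tz":0,"rx":0,"ry":0,"rz":0.057,"jaw":255},
  ],
)

```text
time_s: 5.37
position: [0.5863, 0.0859, 0.2424]
eef_rot: [-2.433, -1.986, -0.002]
wrist_force: [0.4, 0.5, -0.8]
gripper_width: 0.0228
grip_force: 108.1
```

arm_command(
  steps=[
    {"tx":0,"ty":0,"tz":0,"rx":0,"ry":0,"rz":0,"jaw":255},
    {"tx":0,"ty":0,"tz":0,"rx":0,"ry":0,"rz":0,"jaw":255},
  ],
)

```text
time_s: 5.53
position: [0.5875, 0.0824, 0.2419]
eef_rot: [2.435, 1.984, 0.0]
wrist_force: [-0.1, -1.0, -0.2]
gripper_width: 0.0227
grip_force: 108.1
```

```bash
python3 - <<'E'
from h import *
st();a=viewer.camera('side')['img'];b=viewer.camera('top')['img']
cv2.imwrite('pics/sfull.png',a[:,:,::-1]);cv2.imwrite('pics/tfull.png',b[:,:,::-1])
k=lambda i,x,y,w,h,z:cv2.resize(i[y:y+h,x:x+w,::-1],None,fx=z,fy=z,interpolation=cv2.INTER_CUBIC)
cv2.imwrite('pics/c3.png',np.hstack([k(a,305,95,100,120,4),k(b,125,120,100,120,4)]))
st()
E
```

```text
t 5.53 p [0.5875 0.0824 0.2419] xhead 78.35 tilt [ 2.e-04  3.e-04 -1.e+00] F [-0.1  -1.03 -0.18] M [ 0.04 -0.03 -0.  ] w 0.0227 g 108.1
t 5.63 p [0.5877 0.0811 0.2415] xhead 78.23 tilt [ 2.e-04 -2.e-04 -1.e+00] F [-0.4   0.29 -0.53] M [ 0.02 -0.02 -0.02] w 0.0223 g 108.1
```

View pics/c3.png

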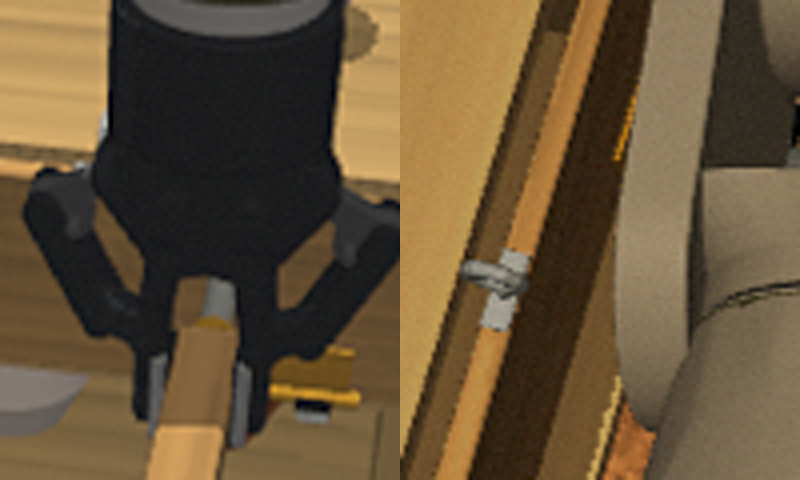

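The arm hides the prong in both views and the eye shows at top px (148.5,189), unchanged. I'll place the prong from geometry and feel for the eye.

```bash
python3 -c "
from h import *
st();plan([((.597,.122,.2412),78.2)])"
```

```text
t 5.63 p [0.5877 0.0811 0.2415] xhead 78.23 tilt [ 2.e-04 -2.e-04 -1.e+00] F [-0.4   0.29 -0.53] M [ 0.02 -0.02 -0.02] w 0.0223 g 108.1
t [0.0559, 0.001, 0.0004] r [-0.0004, -0.0003, 0.0008] mm 41.9
```

arm_command(
  steps=[
    {"tx":0.014,"ty":0,"tz":0,"rx":0,"ry":0,"rz":0,"jaw":255},
    {"tx":0.028,"ty":0.001,"tz":0,"rx":0,"ry":0,"rz":0,"jaw":255},
    {"tx":0.042,"ty":0.001,"tz":0,"rx":0,"ry":0,"rz":0,"jaw":255},
    {"tx":0.056,"ty":0.001,"tz":0,"rx":0,"ry":0,"rz":0,"jaw":255},
    {"tx":0.056,"ty":0.001,"tz":0,"rx":0,"ry":0,"rz":0,"jaw":255},
  ],
)

```text
time_s: 6.05
position: [0.5969, 0.1255, 0.241]
eef_rot: [-2.434, -1.985, -0.0]
wrist_force: [-0.6, 0.0, -1.6]
gripper_width: 0.0227
grip_force: 108.0
```

arm_command(
  steps=[
    {"tx":0,"ty":0,"tz":0,"rx":0,"ry":0,"rz":0,"jaw":255},
    {"tx":0,"ty":0,"tz":0,"rx":0,"ry":0,"rz":0,"jaw":255},
    {"tx":0,"ty":0,"tz":0,"rx":0,"ry":0,"rz":0,"jaw":255},
  ],
)

```text
time_s: 6.3
position: [0.5966, 0.123, 0.2413]
eef_rot: [-2.436, -1.982, 0.0]
wrist_force: [-0.4, -0.7, -1.1]
gripper_width: 0.0226
grip_force: 108.0
```

```bash
python3 - <<'E'
from h import *
st();a=viewer.camera('side')['img'];b=viewer.camera('top')['img'];c=viewer.camera('wrist')['img']
k=lambda i,x,y,w,h,z:cv2.resize(i[y:y+h,x:x+w,::-1],None,fx=z,fy=z,interpolation=cv2.INTER_CUBIC)
cv2.imwrite('pics/c4.png',np.vstack([np.hstack([k(a,300,95,100,75,4),k(b,130,140,100,75,4)]),cv2.resize(c[:160,:,::-1],(800,200))]))
for i in range(3):
  viewer.camera('top');st()
E
```

```text
t 6.3 p [0.5966 0.123  0.2413] xhead 78.28 tilt [ 3.e-04 -6.e-04 -1.e+00] F [-0.39 -0.74 -1.1 ] M [ 0.01 -0.01  0.04] w 0.0226 g 108.0
t 6.5 p [0.5967 0.123  0.2414] xhead 78.27 tilt [ 5.e-04 -5.e-04 -1.e+00] F [ 0.52  0.31 -1.12] M [ 0.01 -0.02 -0.07] w 0.0226 g 108.0
t 6.55 p [0.5966 0.1231 0.2413] xhead 78.27 tilt [ 5.e-04 -5.e-04 -1.e+00] F [-0.4   0.55 -1.65] M [ 0.02  0.04 -0.02] w 0.0226 g 108.0
t 6.6 p [0.5967 0.1231 0.2413] xhead 78.27 tilt [ 4.e-04 -5.e-04 -1.e+00] F [ 0.62 -0.26 -1.67] M [-0.02 -0.05  0.09] w 0.0223 g 108.0
```

View pics/c4.png

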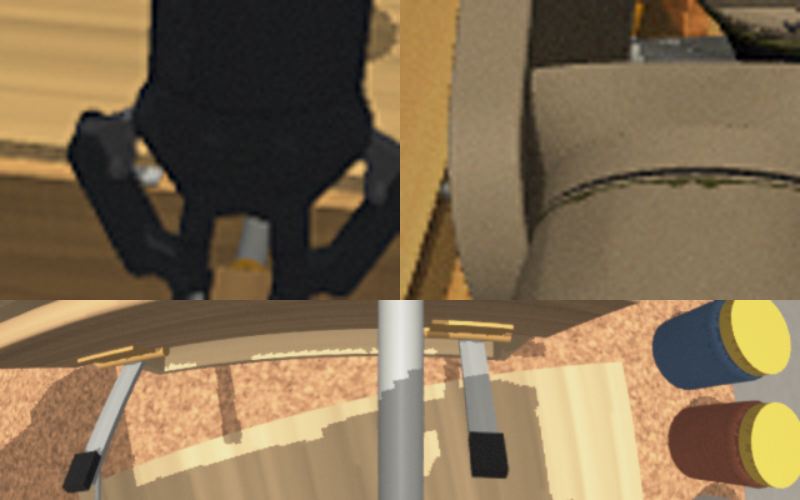

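The eye and prong stay hidden. The wrist strip shows the hinge brackets at about px (98,44) and (378,24), and the rod running straight along the tool's axis. I'll cross-check the hinge line from those.

```bash
python3 - <<'E'
from h import *
s=monitor.sense();c=viewer.camera('wrist');img=c['img'];hsv=cv2.cvtColor(img,cv2.COLOR_RGB2HSV)
m=cv2.inRange(hsv,(18,150,110),(32,255,255));m[60:]=0;m[:,480:]=0
n,l,stt,cen=cv2.connectedComponentsWithStats(m)
for i in range(1,n):
    if stt[i][4]>30: print(stt[i],cen[i].round(1))
P=onz(c,[(97.6,44),(377.6,24)],.125,s)
u=np.array([.2045,.9789,0])
print(P, P@u,"tcp u",np.array(s["position"])@u,"eye u est",np.array([.5614,.2703,0])@u)
t=viewer.camera("top");sd=viewer.camera("side")
print("side brackets u",onz(sd,[(281,176),(381,187)],.125)@u,"top",onz(t,[(184,150),(151,265)],.125)@u)
E
```

```text
[[0.45883089 0.30506086 0.125     ]
 [0.66694499 0.25969235 0.125     ]] [0.39245499 0.39060309] tcp u 0.24255892686535663 eye u est 0.37940297
side brackets u [0.41111705 0.41117642] top [0.39162526 0.39223496]
```

arm_command(
  steps=[
    {"tx":-0.0015,"ty":-0.008,"tz":0,"rx":0,"ry":0,"rz":0,"jaw":255},
    {"tx":-0.0015,"ty":-0.016,"tz":0,"rx":0,"ry":0,"rz":0,"jaw":255},
    {"tx":-0.0015,"ty":-0.024,"tz":0,"rx":0,"ry":0,"rz":0,"jaw":255},
    {"tx":-0.0015,"ty":-0.03,"tz":0,"rx":0,"ry":0,"rz":0,"jaw":255},
    {"tx":-0.0015,"ty":-0.03,"tz":0,"rx":0,"ry":0,"rz":0,"jaw":255},
  ],
)

```text
time_s: 7.17
position: [0.5735, 0.1272, 0.2416]
eef_rot: [-2.435, -1.983, -0.0]
wrist_force: [1.1, -0.1, -1.7]
gripper_width: 0.0228
grip_force: 108.0
```

arm_command(
  steps=[
    {"tx":0,"ty":-0.001,"tz":0,"rx":0,"ry":0,"rz":0,"jaw":255},
    {"tx":0,"ty":-0.002,"tz":0,"rx":0,"ry":0,"rz":0,"jaw":255},
    {"tx":0,"ty":-0.003,"tz":0,"rx":0,"ry":0,"rz":0,"jaw":255},
    {"tx":0,"ty":-0.004,"tz":0,"rx":0,"ry":0,"rz":0,"jaw":255},
    {"tx":0,"ty":-0.005,"tz":0,"rx":0,"ry":0,"rz":0,"jaw":255},
  ],
)

```text
time_s: 7.58
position: [0.5707, 0.1275, 0.2412]
eef_rot: [-2.436, -1.983, 0.0]
wrist_force: [-0.1, 0.3, -1.7]
gripper_width: 0.0225
grip_force: 108.0
```

arm_command(
  steps=[
    {"tx":0,"ty":-0.001,"tz":0,"rx":0,"ry":0,"rz":0,"jaw":255},
    {"tx":0,"ty":-0.002,"tz":0,"rx":0,"ry":0,"rz":0,"jaw":255},
    {"tx":0,"ty":-0.003,"tz":0,"rx":0,"ry":0,"rz":0,"jaw":255},
    {"tx":0,"ty":-0.003,"tz":0,"rx":0,"ry":0,"rz":0,"jaw":255},
    {"tx":0,"ty":-0.003,"tz":0,"rx":0,"ry":0,"rz":0,"jaw":255},
  ],
)

```text
time_s: 8.0
position: [0.5685, 0.128, 0.2413]
eef_rot: [-2.436, -1.983, -0.0]
wrist_force: [0.6, 0.0, -2.1]
gripper_width: 0.0227
grip_force: 108.0
```

```bash
cat >> h.py <<'E'
def feel(eye=(.5614,.2703,.2605),h=78.25,n=8):
    L=[]
    for i in range(n): viewer.camera('top') if i else 0; s=monitor.sense(); L.append(np.r_[s['wrist_force'],s['ft_torque'],s['position']])
    L=np.mean(L,0);a=np.radians(h);B=np.array([[np.cos(a),np.sin(a),0],[-np.sin(a),np.cos(a),0],[0,0,1]])
    pr=B@(L[6:]-eye)+[.138,.02,.0193];st()
    print("F(in,left,up)",(B@L[:3]).round(2),"M",(B@L[3:6]).round(3),"prong-eye mm",(pr*1000).round(1))
E
python3 -c "
from h import *
feel()"
```

```text
t 8.35 p [0.5685 0.128  0.2412] xhead 78.29 tilt [ 5.e-04 -6.e-04 -1.e+00] F [-0.31 -0.71 -1.43] M [-0.02 -0.06  0.01] w 0.0226 g 108.0
F(in,left,up) [-0.06  0.09 -1.66] M [-0.017 -0.001  0.01 ] prong-eye mm [  0.1 -16.    0.1]
```

arm_command(
  steps=[
    {"tx":0,"ty":-0.001,"tz":0,"rx":0,"ry":0,"rz":0,"jaw":255},
    {"tx":0,"ty":-0.002,"tz":0,"rx":0,"ry":0,"rz":0,"jaw":255},
    {"tx":0,"ty":-0.003,"tz":0,"rx":0,"ry":0,"rz":0,"jaw":255},
    {"tx":0,"ty":-0.004,"tz":0,"rx":0,"ry":0,"rz":0,"jaw":255},
    {"tx":0,"ty":-0.005,"tz":0,"rx":0,"ry":0,"rz":0,"jaw":255},
  ],
)

```text
time_s: 8.77
position: [0.5648, 0.1288, 0.2413]
eef_rot: [-2.436, -1.983, -0.0]
wrist_force: [0.2, -0.3, -1.7]
gripper_width: 0.0224
grip_force: 108.0
```

```bash
python3 -c "
from h import *
feel(n=6)"
```

```text
t 9.02 p [0.5649 0.1288 0.2413] xhead 78.29 tilt [ 5.e-04 -5.e-04 -1.e+00] F [-0.23  0.01 -2.38] M [ 0.01  0.01 -0.03] w 0.0227 g 108.0
F(in,left,up) [-0.05  0.06 -1.49] M [ 0.001 -0.024 -0.017] prong-eye mm [  0.1 -12.1   0.1]
```

arm_command(
  steps=[
    {"tx":0,"ty":-0.002,"tz":0,"rx":0,"ry":0,"rz":0,"jaw":255},
    {"tx":0,"ty":-0.004,"tz":0,"rx":0,"ry":0,"rz":0,"jaw":255},
    {"tx":0,"ty":-0.006,"tz":0,"rx":0,"ry":0,"rz":0,"jaw":255},
    {"tx":0,"ty":-0.008,"tz":0,"rx":0,"ry":0,"rz":0,"jaw":255},
    {"tx":0,"ty":-0.01,"tz":0,"rx":0,"ry":0,"rz":0,"jaw":255},
  ],
)

```text
time_s: 9.43
position: [0.5573, 0.1303, 0.2413]
eef_rot: [-2.436, -1.983, -0.0]
wrist_force: [-0.2, 0.2, -1.9]
gripper_width: 0.0229
grip_force: 108.0
```

```bash
python3 -c "
from h import *
feel(n=6)"
```

```text
t 9.68 p [0.5575 0.1303 0.2413] xhead 78.29 tilt [ 5.e-04 -5.e-04 -1.e+00] F [ 0.46 -0.58 -0.7 ] M [-0.03 -0.02  0.05] w 0.0224 g 108.0
F(in,left,up) [ 0.08 -0.06 -1.15] M [-0.013 -0.002 -0.003] prong-eye mm [ 0.1 -4.6  0.1]
```

arm_command(
  steps=[
    {"tx":0,"ty":-0.002,"tz":0,"rx":0,"ry":0,"rz":0,"jaw":255},
    {"tx":0,"ty":-0.004,"tz":0,"rx":0,"ry":0,"rz":0,"jaw":255},
    {"tx":0,"ty":-0.006,"tz":0,"rx":0,"ry":0,"rz":0,"jaw":255},
    {"tx":0,"ty":-0.008,"tz":0,"rx":0,"ry":0,"rz":0,"jaw":255},
    {"tx":0,"ty":-0.008,"tz":0,"rx":0,"ry":0,"rz":0,"jaw":255},
  ],
)

```text
time_s: 10.1
position: [0.5514, 0.1316, 0.2413]
eef_rot: [-2.436, -1.983, 0.0]
wrist_force: [0.3, -0.6, -1.4]
gripper_width: 0.0222
grip_force: 108.0
```

arm_command(
  steps=[
    {"tx":0,"ty":0,"tz":-0.0015,"rx":0,"ry":0,"rz":0,"jaw":255},
    {"tx":0,"ty":0,"tz":-0.003,"rx":0,"ry":0,"rz":0,"jaw":255},
    {"tx":0,"ty":0,"tz":-0.003,"rx":0,"ry":0,"rz":0,"jaw":255},
  ],
)

```text
time_s: 10.35
position: [0.5516, 0.1315, 0.2435]
eef_rot: [-2.436, -1.983, 0.001]
wrist_force: [0.6, 0.0, -3.9]
gripper_width: 0.0225
grip_force: 107.8
```

```bash
python3 -c "
from h import *
feel(n=6)"
```

```text
t 10.6 p [0.5516 0.1315 0.2433] xhead 78.29 tilt [ 3.e-04 -1.e-03 -1.e+00] F [-0.32  0.33 -3.69] M [-0.23  0.06  0.03] w 0.0224 g 107.8
F(in,left,up) [ 0.04 -0.03 -3.49] M [-0.028  0.209  0.014] prong-eye mm [0.1 1.4 2.1]
```

The upward lift gave about 2 N down and a matching 0.2 N·m at the prong, so the prong is through the eye. Next I plan the arc.

```bash
cat >> h.py <<'E'
def arc(a,b,uh=.3905,rad=0.,n=5):
    "rows (tx,tz) from theta a to b; rad = extra radial mm at the end"
    f=lambda t:np.array([-.136*np.sin(t),-.136*np.cos(t)])
    for k in range(1,n+1):
        t=a+(b-a)*k/n; d=f(t)-f(a)+rad/1000*k/n*np.array([-np.sin(t),-np.cos(t)]); print(round(t,3),(d/.75).round(4).tolist())
def rt(th,base=(0,0,-1.3)):
    L=[]
    for i in range(6): viewer.camera('top') if i else 0; L.append(monitor.sense()['wrist_force'])
    F=np.mean(L,0)-base;a=np.radians(78.25);fi=F[0]*np.cos(a)+F[1]*np.sin(a);p=np.array(monitor.sense()['position'])
    up=p[0]*np.cos(a)+p[1]*np.sin(a)+.138;print("resist tangential",round(fi*np.cos(th)+F[2]*np.sin(th),2),"radial",round(-fi*np.sin(th)+F[2]*np.cos(th),2),"in/up",fi.round(2),F[2].round(2),"prong u,z",up.round(4),(p[2]+.0193).round(4),"theta by u",np.arcsin((.3905-up)/.136).round(3),"t",monitor.sense()['time_s'])
E
python3 -c "
from h import *
arc(.081,.2)"
```

```text
0.105 [-0.0043, 0.0004]
0.129 [-0.0086, 0.0009]
0.152 [-0.0129, 0.0015]
0.176 [-0.0171, 0.0022]
0.2 [-0.0214, 0.003]
```

arm_command(
  steps=[
    {"tx":0,"ty":0,"tz":0.0015,"rx":0,"ry":0,"rz":0,"jaw":255},
    {"tx":0,"ty":0,"tz":0.003,"rx":0,"ry":0,"rz":0,"jaw":255},
    {"tx":0,"ty":0,"tz":0.003,"rx":0,"ry":0,"rz":0,"jaw":255},
    {"tx":0,"ty":0,"tz":0.003,"rx":0,"ry":0,"rz":0,"jaw":255},
  ],
)

```text
time_s: 10.93
position: [0.5517, 0.1315, 0.2414]
eef_rot: [-2.436, -1.983, -0.001]
wrist_force: [0.6, -0.1, -0.7]
gripper_width: 0.0224
grip_force: 108.1
```

```bash
python3 -c "
from h import *
rt(.08)"
```

```text
resist tangential 0.23 radial 0.22 in/up 0.21 0.24 prong u,z 0.3791 0.2607 theta by u 0.084 t 11.1833
```

arm_command(
  steps=[
    {"tx":-0.0043,"ty":0,"tz":0.0004,"rx":0,"ry":0,"rz":0,"jaw":255},
    {"tx":-0.0086,"ty":0,"tz":0.0009,"rx":0,"ry":0,"rz":0,"jaw":255},
    {"tx":-0.0129,"ty":0,"tz":0.0015,"rx":0,"ry":0,"rz":0,"jaw":255},
    {"tx":-0.0171,"ty":0,"tz":0.0022,"rx":0,"ry":0,"rz":0,"jaw":255},
    {"tx":-0.0214,"ty":0,"tz":0.003,"rx":0,"ry":0,"rz":0,"jaw":255},
  ],
)

```text
time_s: 11.6
position: [0.5482, 0.1157, 0.2388]
eef_rot: [-2.435, -1.983, -0.0]
wrist_force: [0.7, 5.0, -4.4]
gripper_width: 0.0225
grip_force: 108.0
```

```bash
python3 -c "
from h import *
rt(.2);arc(.2,.35)"
```

```text
resist tangential 2.04 radial -2.12 in/up 2.42 -1.67 prong u,z 0.3627 0.2583 theta by u 0.206 t 11.85
0.23 [-0.0053, 0.0012]
0.26 [-0.0106, 0.0025]
0.29 [-0.0158, 0.004]
0.32 [-0.021, 0.0056]
0.35 [-0.0262, 0.0074]
```

arm_command(
  steps=[
    {"tx":-0.005,"ty":0,"tz":0.002,"rx":0,"ry":0,"rz":0,"jaw":255},
    {"tx":-0.0102,"ty":0,"tz":0.004,"rx":0,"ry":0,"rz":0,"jaw":255},
    {"tx":-0.0154,"ty":0,"tz":0.0056,"rx":0,"ry":0,"rz":0,"jaw":255},
    {"tx":-0.0206,"ty":0,"tz":0.0072,"rx":0,"ry":0,"rz":0,"jaw":255},
    {"tx":-0.0256,"ty":0,"tz":0.009,"rx":0,"ry":0,"rz":0,"jaw":255},
  ],
)

```text
time_s: 12.27
position: [0.5443, 0.0966, 0.2321]
eef_rot: [-2.436, -1.983, 0.0]
wrist_force: [0.4, 4.7, -1.8]
gripper_width: 0.0225
grip_force: 108.1
```

```bash
python3 -c "
from h import *
rt(.35);arc(.35,.5)"
```

```text
resist tangential 1.62 radial -0.52 in/up 1.71 0.07 prong u,z 0.3433 0.2516 theta by u 0.354 t 12.5167
0.38 [-0.0051, 0.0019]
0.41 [-0.0101, 0.004]
0.44 [-0.0151, 0.0063]
0.47 [-0.0199, 0.0087]
0.5 [-0.0248, 0.0112]
```

arm_command(
  steps=[
    {"tx":-0.005,"ty":0,"tz":0.0021,"rx":0,"ry":0,"rz":0,"jaw":255},
    {"tx":-0.01,"ty":0,"tz":0.0042,"rx":0,"ry":0,"rz":0,"jaw":255},
    {"tx":-0.015,"ty":0,"tz":0.0066,"rx":0,"ry":0,"rz":0,"jaw":255},
    {"tx":-0.0198,"ty":0,"tz":0.009,"rx":0,"ry":0,"rz":0,"jaw":255},
    {"tx":-0.0246,"ty":0,"tz":0.0115,"rx":0,"ry":0,"rz":0,"jaw":255},
  ],
)

```text
time_s: 12.93
position: [0.5406, 0.0788, 0.2233]
eef_rot: [-2.436, -1.982, -0.0]
wrist_force: [1.8, 5.1, -3.6]
gripper_width: 0.0225
grip_force: 108.0
```

```bash
python3 -c "
from h import *
rt(.5);arc(.5,.65);arc(.65,.8)"
```

```text
resist tangential 1.09 radial -1.83 in/up 1.83 -1.08 prong u,z 0.3249 0.243 theta by u 0.503 t 13.1833
0.53 [-0.0047, 0.0027]
0.56 [-0.0094, 0.0055]
0.59 [-0.014, 0.0085]
0.62 [-0.0184, 0.0116]
0.65 [-0.0228, 0.0148]
0.68 [-0.0043, 0.0034]
0.71 [-0.0085, 0.0068]
0.74 [-0.0125, 0.0104]
0.77 [-0.0165, 0.0142]
0.8 [-0.0203, 0.018]
```

Still slightly high radially; I add about 1 mm inward.

arm_command(
  steps=[
    {"tx":-0.0045,"ty":0,"tz":0.0035,"rx":0,"ry":0,"rz":0,"jaw":255},
    {"tx":-0.009,"ty":0,"tz":0.0065,"rx":0,"ry":0,"rz":0,"jaw":255},
    {"tx":-0.0135,"ty":0,"tz":0.0098,"rx":0,"ry":0,"rz":0,"jaw":255},
    {"tx":-0.0178,"ty":0,"tz":0.013,"rx":0,"ry":0,"rz":0,"jaw":255},
    {"tx":-0.022,"ty":0,"tz":0.0162,"rx":0,"ry":0,"rz":0,"jaw":255},
  ],
)

```text
time_s: 13.6
position: [0.5373, 0.0625, 0.2113]
eef_rot: [-2.436, -1.983, -0.0]
wrist_force: [0.5, 4.0, -0.2]
gripper_width: 0.0225
grip_force: 108.3
```

```bash
python3 -c "
from h import *
rt(.65)"
```

```text
resist tangential 1.38 radial -0.24 in/up 1.24 0.64 prong u,z 0.3085 0.2307 theta by u 0.647 t 13.85
```

arm_command(
  steps=[
    {"tx":-0.0042,"ty":0,"tz":0.0035,"rx":0,"ry":0,"rz":0,"jaw":255},
    {"tx":-0.0084,"ty":0,"tz":0.007,"rx":0,"ry":0,"rz":0,"jaw":255},
    {"tx":-0.0124,"ty":0,"tz":0.0106,"rx":0,"ry":0,"rz":0,"jaw":255},
    {"tx":-0.0163,"ty":0,"tz":0.0144,"rx":0,"ry":0,"rz":0,"jaw":255},
    {"tx":-0.0201,"ty":0,"tz":0.0183,"rx":0,"ry":0,"rz":0,"jaw":255},
  ],
)

```text
time_s: 14.27
position: [0.5342, 0.0479, 0.1973]
eef_rot: [-2.436, -1.982, -0.0]
wrist_force: [1.7, 5.7, -1.4]
gripper_width: 0.0224
grip_force: 108.2
```

```bash
python3 -c "
from h import *
rt(.8);arc(.8,.84,n=2);arc(.8,.85)"
```

```text
resist tangential 1.7 radial -1.64 in/up 2.36 0.08 prong u,z 0.2933 0.2171 theta by u 0.796 t 14.5167
0.82 [-0.0025, 0.0026]
0.84 [-0.0049, 0.0053]
0.81 [-0.0013, 0.0013]
0.82 [-0.0025, 0.0026]
0.83 [-0.0037, 0.004]
0.84 [-0.0049, 0.0053]
0.85 [-0.0062, 0.0067]
```

```bash
python3 - <<'E'
from h import *
t=viewer.camera("top")
img=cv2.imread("pics/top0.png");m=cv2.inRange(img,(0,0,0),(35,35,35))
n,l,S,c=cv2.connectedComponentsWithStats(m[140:290,170:235].copy())
for i in range(1,n):
    if S[i][4]>20: print(S[i],c[i]+[170,140])
a=np.radians(78.25);u=np.array([np.cos(a),np.sin(a),0])
for px in [(220,151),(184,277)]:
    o,d=ray(t,px);o=np.array(o);d=d[0]
    for s in np.arange(.8,1.2,.0005):
        p=o+d*s; U=.394-p@u; Z=p[2]-.125
        if np.hypot(U,Z)<.091 : print(px,p.round(3),"theta",np.arctan2(U,Z).round(3)); break
arc(.83,.85,n=3)
E
```

```text
[ 44   6  12  11 109] [219.52293578 151.18348624]
[  8 131  14  12 117] [184.11965812 276.09401709]
(220, 151) [0.65  0.188 0.173] theta 1.012
(184, 277) [0.443 0.234 0.176] theta 0.971
0.837 [-0.0008, 0.0009]
0.843 [-0.0016, 0.0018]
0.85 [-0.0024, 0.0027]
```

arm_command(
  steps=[
    {"tx":-0.0008,"ty":0,"tz":0.0014,"rx":0,"ry":0,"rz":0,"jaw":255},
    {"tx":-0.0016,"ty":0,"tz":0.0024,"rx":0,"ry":0,"rz":0,"jaw":255},
    {"tx":-0.0022,"ty":0,"tz":0.0035,"rx":0,"ry":0,"rz":0,"jaw":255},
  ],
)

```text
time_s: 14.82
position: [0.5342, 0.0465, 0.1954]
eef_rot: [-2.436, -1.983, -0.001]
wrist_force: [0.6, 2.0, 1.8]
gripper_width: 0.0227
grip_force: 108.5
```

```bash
python3 -c "
from h import *
rt(.85);arc(.85,.89,n=4)
for a in (.89,.91,.93,.95,.97,.99,1.01,1.03,1.05,1.07,1.09,1.11,1.13,1.15):
  arc(a,a+.02,n=1)"
```

```text
resist tangential 3.08 radial 0.48 in/up 1.67 2.63 prong u,z 0.2922 0.2146 theta by u 0.808 t 15.0667
0.86 [-0.0012, 0.0014]
0.87 [-0.0024, 0.0027]
0.88 [-0.0035, 0.0041]
0.89 [-0.0047, 0.0055]
0.91 [-0.0023, 0.0028]
0.93 [-0.0022, 0.0029]
0.95 [-0.0021, 0.0029]
0.97 [-0.0021, 0.003]
0.99 [-0.002, 0.003]
1.01 [-0.002, 0.0031]
1.03 [-0.0019, 0.0031]
1.05 [-0.0018, 0.0031]
1.07 [-0.0018, 0.0032]
1.09 [-0.0017, 0.0032]
1.11 [-0.0016, 0.0032]
1.13 [-0.0016, 0.0033]
1.15 [-0.0015, 0.0033]
1.17 [-0.0014, 0.0033]
```

arm_command(
  steps=[
    {"tx":-0.0012,"ty":0,"tz":0.0014,"rx":0,"ry":0,"rz":0,"jaw":255},
    {"tx":-0.0023,"ty":0,"tz":0.0028,"rx":0,"ry":0,"rz":0,"jaw":255},
    {"tx":-0.0035,"ty":0,"tz":0.0042,"rx":0,"ry":0,"rz":0,"jaw":255},
    {"tx":-0.0046,"ty":0,"tz":0.0056,"rx":0,"ry":0,"rz":0,"jaw":255},
  ],
)

```text
time_s: 15.4
position: [0.5333, 0.0429, 0.1908]
eef_rot: [-2.436, -1.983, -0.0]
wrist_force: [0.4, 1.5, 1.8]
gripper_width: 0.0225
grip_force: 108.5
```

```bash
python3 -c "
from h import *
rt(.89)"
```

```text
resist tangential 2.86 radial 0.67 in/up 1.28 2.64 prong u,z 0.2886 0.2101 theta by u 0.847 t 15.65
```

arm_command(
  steps=[
    {"tx":-0.0012,"ty":0,"tz":0.0014,"rx":0,"ry":0,"rz":0,"jaw":255},
    {"tx":-0.0023,"ty":0,"tz":0.0028,"rx":0,"ry":0,"rz":0,"jaw":255},
    {"tx":-0.0035,"ty":0,"tz":0.0042,"rx":0,"ry":0,"rz":0,"jaw":255},
  ],
)

```text
time_s: 15.9
position: [0.5327, 0.0406, 0.1877]
eef_rot: [-2.436, -1.983, -0.0]
wrist_force: [1.1, 3.4, -0.4]
gripper_width: 0.023
grip_force: 108.4
```

```bash
python3 -c "
from h import *
rt(.92)"
```

```text
resist tangential 2.4 radial -0.91 in/up 2.18 1.35 prong u,z 0.2861 0.207 theta by u 0.876 t 16.15
```

arm_command(
  steps=[
    {"tx":-0.001,"ty":0,"tz":0.0016,"rx":0,"ry":0,"rz":0,"jaw":255},
    {"tx":-0.0019,"ty":0,"tz":0.0031,"rx":0,"ry":0,"rz":0,"jaw":255},
    {"tx":-0.0028,"ty":0,"tz":0.0048,"rx":0,"ry":0,"rz":0,"jaw":255},
  ],
)

```text
time_s: 16.4
position: [0.5324, 0.039, 0.1843]
eef_rot: [-2.435, -1.982, -0.002]
wrist_force: [1.4, 7.7, 4.6]
gripper_width: 0.0226
grip_force: 109.0
```

```bash
python3 -c "
from h import *
rt(.95)"
```

```text
resist tangential 7.62 radial -1.42 in/up 5.59 5.37 prong u,z 0.2847 0.2038 theta by u 0.892 t 16.65
```

arm_command(
  steps=[
    {"tx":-0.0003,"ty":0,"tz":0.0005,"rx":0,"ry":0,"rz":0,"jaw":255},
    {"tx":-0.0006,"ty":0,"tz":0.0011,"rx":0,"ry":0,"rz":0,"jaw":255},
    {"tx":-0.0006,"ty":0,"tz":0.0011,"rx":0,"ry":0,"rz":0,"jaw":255},
  ],
)

```text
time_s: 16.9
position: [0.5325, 0.039, 0.1838]
eef_rot: [-2.435, -1.982, -0.004]
wrist_force: [0.7, 6.9, 5.1]
gripper_width: 0.0225
grip_force: 109.1
```

```bash
python3 -c "
from h import *
rt(.95);st()"
```

```text
resist tangential 9.14 radial -2.19 in/up 7.09 6.16 prong u,z 0.2846 0.2032 theta by u 0.893 t 17.15
t 17.15 p [0.5325 0.039  0.1839] xhead 78.29 tilt [ 3.e-03  4.e-04 -1.e+00] F [0.26 6.2  5.23] M [ 2.04 -0.2  -0.05] w 0.0222 g 109.0
```

Firm contact on the props at about 9 N, of which about 4 N is hinge friction. I'll unload before withdrawing.

arm_command(
  steps=[
    {"tx":0.0012,"ty":0,"tz":-0.0008,"rx":0,"ry":0,"rz":0,"jaw":255},
    {"tx":0.0024,"ty":0,"tz":-0.0016,"rx":0,"ry":0,"rz":0,"jaw":255},
    {"tx":0.0035,"ty":0,"tz":-0.0024,"rx":0,"ry":0,"rz":0,"jaw":255},
  ],
)

```text
time_s: 17.4
position: [0.5327, 0.0401, 0.1852]
eef_rot: [2.437, 1.983, -0.001]
wrist_force: [0.5, -1.1, 1.4]
gripper_width: 0.0221
grip_force: 108.6
```

```bash
python3 -c "
from h import *
rt(.95);st()"
```

```text
resist tangential 1.95 radial 2.13 in/up -0.6 2.82 prong u,z 0.2859 0.2043 theta by u 0.877 t 17.65
t 17.65 p [0.5327 0.0403 0.185 ] xhead 78.28 tilt [ 1.e-04 -9.e-04 -1.e+00] F [-0.39 -0.83  1.55] M [ 0.31 -0.08 -0.11] w 0.0227 g 108.6
```

arm_command(
  steps=[
    {"tx":0,"ty":0,"tz":-0.001,"rx":0,"ry":0,"rz":0,"jaw":255},
    {"tx":-0.0004,"ty":0,"tz":-0.0017,"rx":0,"ry":0,"rz":0,"jaw":255},
    {"tx":-0.0004,"ty":0,"tz":-0.0017,"rx":0,"ry":0,"rz":0,"jaw":255},
  ],
)

```text
time_s: 17.9
position: [0.5324, 0.0401, 0.1862]
eef_rot: [-2.436, -1.983, 0.001]
wrist_force: [-0.1, -0.0, -0.9]
gripper_width: 0.0226
grip_force: 108.1
```

```bash
python3 -c "
from h import *
rt(.95);st()"
```

```text
resist tangential 0.23 radial -0.18 in/up 0.28 0.08 prong u,z 0.2859 0.2056 theta by u 0.878 t 18.15
t 18.15 p [0.5326 0.0403 0.1863] xhead 78.29 tilt [ 3.e-04 -9.e-04 -1.e+00] F [-0.16  0.06 -1.97] M [ 0.02 -0.07 -0.01] w 0.0226 g 108.1
```

arm_command(
  steps=[
    {"tx":0,"ty":0.005,"tz":0,"rx":0,"ry":0,"rz":0,"jaw":255},
    {"tx":0,"ty":0.01,"tz":0,"rx":0,"ry":0,"rz":0,"jaw":255},
    {"tx":0,"ty":0.015,"tz":0,"rx":0,"ry":0,"rz":0,"jaw":255},
    {"tx":0,"ty":0.02,"tz":0,"rx":0,"ry":0,"rz":0,"jaw":255},
    {"tx":0,"ty":0.025,"tz":0,"rx":0,"ry":0,"rz":0,"jaw":255},
  ],
)

```text
time_s: 18.57
position: [0.5515, 0.0363, 0.1863]
eef_rot: [-2.436, -1.983, 0.0]
wrist_force: [-0.1, -0.4, -2.7]
gripper_width: 0.0226
grip_force: 108.1
```

arm_command(
  steps=[
    {"tx":0,"ty":0.01,"tz":0,"rx":0,"ry":0,"rz":0,"jaw":255},
    {"tx":0,"ty":0.02,"tz":0,"rx":0,"ry":0,"rz":0,"jaw":255},
    {"tx":0,"ty":0.03,"tz":0,"rx":0,"ry":0,"rz":0,"jaw":255},
    {"tx":0,"ty":0.045,"tz":0,"rx":0,"ry":0,"rz":0,"jaw":255},
    {"tx":0,"ty":0.045,"tz":0,"rx":0,"ry":0,"rz":0,"jaw":255},
  ],
)

```text
time_s: 18.98
position: [0.5856, 0.029, 0.1861]
eef_rot: [-2.437, -1.983, -0.001]
wrist_force: [-0.4, 0.6, -2.5]
gripper_width: 0.0223
grip_force: 108.2
```

```bash
python3 -c "
from h import *
st()
plan([((.615,-.07,.215),80.5),((.6454,-.2158,.18),83.78),((.6454,-.2158,.12),83.78),((.6454,-.2158,.0592),83.78)])"
```

```text
t 18.98 p [0.5856 0.029  0.1861] xhead 78.26 tilt [ 4.e-04  1.e-04 -1.e+00] F [-0.38  0.63 -2.45] M [-0.04 -0.08  0.05] w 0.0223 g 108.2
t [-0.1213, 0.0652, -0.0386] r [0.0002, -0.0009, -0.0745] mm 107.3
t [-0.185, 0.0721, 0.0467] r [0.0, 0.0, -0.1093] mm 153.0
t [0.0, -0.0, 0.08] r [0.0, 0.0, 0.0] mm 60.0
t [0.0, -0.0, 0.0811] r [0.0, 0.0, 0.0] mm 60.8
```

arm_command(
  steps=[
    {"tx":-0.03,"ty":0.016,"tz":-0.01,"rx":0,"ry":0,"rz":-0.02,"jaw":255},
    {"tx":-0.06,"ty":0.032,"tz":-0.02,"rx":0,"ry":0,"rz":-0.04,"jaw":255},
    {"tx":-0.09,"ty":0.048,"tz":-0.03,"rx":0,"ry":0,"rz":-0.06,"jaw":255},
    {"tx":-0.121,"ty":0.065,"tz":-0.039,"rx":0,"ry":0,"rz":-0.0745,"jaw":255},
    {"tx":-0.121,"ty":0.065,"tz":-0.039,"rx":0,"ry":0,"rz":-0.0745,"jaw":255},
  ],
)

```text
time_s: 19.4
position: [0.6145, -0.0734, 0.2165]
eef_rot: [2.399, 2.025, 0.001]
wrist_force: [0.8, -0.0, -1.1]
gripper_width: 0.0224
grip_force: 108.2
```

arm_command(
  steps=[
    {"tx":-0.045,"ty":0.018,"tz":0.012,"rx":0,"ry":0,"rz":-0.03,"jaw":255},
    {"tx":-0.09,"ty":0.036,"tz":0.024,"rx":0,"ry":0,"rz":-0.06,"jaw":255},
    {"tx":-0.135,"ty":0.053,"tz":0.035,"rx":0,"ry":0,"rz":-0.09,"jaw":255},
    {"tx":-0.185,"ty":0.072,"tz":0.047,"rx":0,"ry":0,"rz":-0.109,"jaw":255},
    {"tx":-0.185,"ty":0.072,"tz":0.047,"rx":0,"ry":0,"rz":-0.109,"jaw":255},
  ],
)

```text
time_s: 19.82
position: [0.6429, -0.2209, 0.1768]
eef_rot: [-2.341, -2.09, 0.004]
wrist_force: [-1.2, -0.9, -1.4]
gripper_width: 0.0222
grip_force: 108.4
```

arm_command(
  steps=[
    {"tx":0,"ty":0,"tz":0.02,"rx":0,"ry":0,"rz":0,"jaw":255},
    {"tx":0,"ty":0,"tz":0.04,"rx":0,"ry":0,"rz":0,"jaw":255},
    {"tx":0,"ty":0,"tz":0.06,"rx":0,"ry":0,"rz":0,"jaw":255},
    {"tx":0,"ty":0,"tz":0.08,"rx":0,"ry":0,"rz":0,"jaw":255},
    {"tx":0,"ty":0,"tz":0.08,"rx":0,"ry":0,"rz":0,"jaw":255},
  ],
)

```text
time_s: 20.23
position: [0.6424, -0.2137, 0.1166]
eef_rot: [-2.333, -2.094, 0.003]
wrist_force: [-0.4, 0.0, -1.8]
gripper_width: 0.0224
grip_force: 108.4
```

```bash
python3 -c "
from h import *
a=viewer.camera('side')['img'];b=viewer.camera('top')['img'];
k=lambda i,x,y,w,h,z:cv2.resize(i[y:y+h,x:x+w,::-1],None,fx=z,fy=z,interpolation=cv2.INTER_CUBIC)
cv2.imwrite('pics/c5.png',np.hstack([k(a,240,80,200,180,2),k(b,110,80,200,180,2)]))
viewer.camera('top');st()
plan([((.6454,-.2158,.0592),83.78)])"
```

```text
t 20.38 p [ 0.6441 -0.2147  0.1211] xhead 83.81 tilt [ 1.e-04  4.e-04 -1.e+00] F [-0.23 -0.35 -1.56] M [ 0.02 -0.   -0.02] w 0.0225 g 108.4
t [-0.0012, 0.0018, 0.0826] r [0.0008, -0.0002, 0.0008] mm 62.0
```

View pics/c5.png

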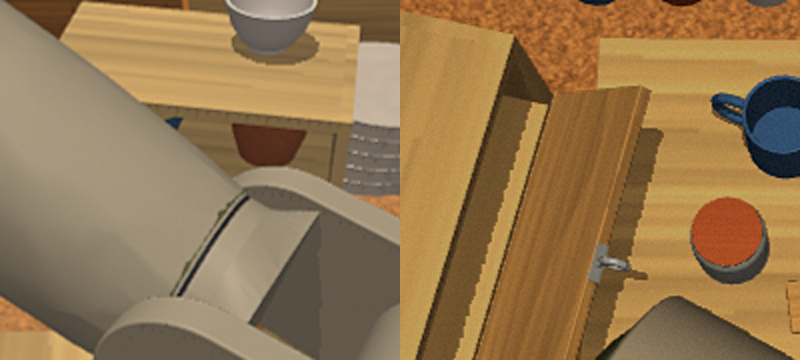

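The hatch is down on its props and the pots are in place (eye at crop (612,262)). Lowering the pole into the cradle.

arm_command(
  steps=[
    {"tx":-0.0012,"ty":0.0018,"tz":0.02,"rx":0.001,"ry":0,"rz":0.001,"jaw":255},
    {"tx":-0.0012,"ty":0.0018,"tz":0.035,"rx":0.001,"ry":0,"rz":0.001,"jaw":255},
    {"tx":-0.0012,"ty":0.0018,"tz":0.045,"rx":0.001,"ry":0,"rz":0.001,"jaw":255},
    {"tx":-0.0012,"ty":0.0018,"tz":0.05,"rx":0.001,"ry":0,"rz":0.001,"jaw":255},
    {"tx":-0.0012,"ty":0.0018,"tz":0.05,"rx":0.001,"ry":0,"rz":0.001,"jaw":255},
  ],
)

```text
time_s: 20.8
position: [0.6447, -0.2157, 0.082]
eef_rot: [-2.337, -2.096, 0.001]
wrist_force: [-0.0, -0.3, -1.1]
gripper_width: 0.0225
grip_force: 108.4
```

arm_command(
  steps=[
    {"tx":0,"ty":0,"tz":0.006,"rx":0,"ry":0,"rz":0,"jaw":255},
    {"tx":0,"ty":0,"tz":0.012,"rx":0,"ry":0,"rz":0,"jaw":255},
    {"tx":0,"ty":0,"tz":0.018,"rx":0,"ry":0,"rz":0,"jaw":255},
    {"tx":0,"ty":0,"tz":0.024,"rx":0,"ry":0,"rz":0,"jaw":255},
    {"tx":0,"ty":0,"tz":0.026,"rx":0,"ry":0,"rz":0,"jaw":255},
  ],
)

```text
time_s: 21.22
position: [0.6447, -0.2157, 0.0623]
eef_rot: [-2.337, -2.096, 0.001]
wrist_force: [-0.1, 1.2, -1.5]
gripper_width: 0.0226
grip_force: 108.4
```

```bash
python3 -c "
from h import *
feel(h=83.78,n=4)
plan([((.6454,-.2158,.0590),83.78)])"
```

```text
t 21.37 p [ 0.645  -0.2159  0.0632] xhead 83.76 tilt [ 5.0e-04 -1.1e-03 -1.0e+00] F [-0.37  0.87 -1.96] M [-0.07  0.03 -0.03] w 0.0226 g 108.4
F(in,left,up) [ 0.45  0.17 -1.61] M [ 0.001  0.006 -0.006] prong-eye mm [-336.2 -115.6 -178.6]
t [0.0002, 0.0005, 0.0055] r [-0.0022, -0.001, -0.0006] mm 4.2
```

arm_command(
  steps=[
    {"tx":0,"ty":0.0005,"tz":0.0025,"rx":0,"ry":0,"rz":0,"jaw":255},
    {"tx":0,"ty":0.0005,"tz":0.005,"rx":0,"ry":0,"rz":0,"jaw":255},
    {"tx":0,"ty":0.0005,"tz":0.0055,"rx":0,"ry":0,"rz":0,"jaw":255},
    {"tx":0,"ty":0.0005,"tz":0.0055,"rx":0,"ry":0,"rz":0,"jaw":255},
  ],
)

```text
time_s: 21.7
position: [0.6454, -0.2159, 0.059]
eef_rot: [-2.338, -2.097, 0.001]
wrist_force: [0.6, 0.1, -0.4]
gripper_width: 0.0229
grip_force: 108.4
```

```bash
python3 -c "
from h import *
feel(h=83.78,n=5)"
```

```text
t 21.9 p [ 0.6454 -0.2159  0.0592] xhead 83.76 tilt [ 5.e-04 -1.e-03 -1.e+00] F [ 0.26  0.68 -1.8 ] M [ 0.01  0.01 -0.05] w 0.0222 g 108.4
F(in,left,up) [ 0.22 -0.17 -1.37] M [ 0.004 -0.02  -0.017] prong-eye mm [-336.2 -116.2 -182.1]
```

arm_command(
  newtons=20,
  steps=[
    {"tx":0,"ty":0,"tz":0.0008,"rx":0,"ry":0,"rz":0,"jaw":255},
    {"tx":0,"ty":0,"tz":0.0008,"rx":0,"ry":0,"rz":0,"jaw":255},
    {"tx":0,"ty":0,"tz":0.0008,"rx":0,"ry":0,"rz":0,"jaw":140},
    {"tx":0,"ty":0,"tz":0.0008,"rx":0,"ry":0,"rz":0,"jaw":100},
    {"tx":0,"ty":0,"tz":0.0008,"rx":0,"ry":0,"rz":0,"jaw":60},
  ],
)

```text
time_s: 22.32
position: [0.6454, -0.2159, 0.0586]
eef_rot: [-2.338, -2.097, 0.0]
wrist_force: [-0.1, 0.4, 0.3]
gripper_width: 0.0584
grip_force: 0.0
```

arm_command(
  steps=[
    {"tx":0,"ty":0,"tz":0,"rx":0,"ry":0,"rz":0,"jaw":0},
    {"tx":0,"ty":0,"tz":0,"rx":0,"ry":0,"rz":0,"jaw":0},
    {"tx":0,"ty":0,"tz":0,"rx":0,"ry":0,"rz":0,"jaw":0},
    {"tx":0,"ty":0,"tz":0,"rx":0,"ry":0,"rz":0,"jaw":0},
    {"tx":0,"ty":0,"tz":0,"rx":0,"ry":0,"rz":0,"jaw":0},
  ],
)

```text
time_s: 22.73
position: [0.6454, -0.2159, 0.0585]
eef_rot: [-2.338, -2.097, 0.001]
wrist_force: [0.3, -0.2, 0.5]
gripper_width: 0.0854
grip_force: 0.0
```

```bash
python3 -c "
from h import *
st()"
```

```text
t 22.73 p [ 0.6454 -0.2159  0.0585] xhead 83.76 tilt [ 5.0e-04 -1.1e-03 -1.0e+00] F [ 0.27 -0.2   0.5 ] M [ 0.01  0.01 -0.03] w 0.0854 g 0.0
```

arm_command(
  steps=[
    {"tx":0,"ty":0,"tz":-0.02,"rx":0,"ry":0,"rz":0,"jaw":0},
    {"tx":0,"ty":0,"tz":-0.06,"rx":0,"ry":0,"rz":0,"jaw":0},
    {"tx":0,"ty":0,"tz":-0.11,"rx":0,"ry":0,"rz":0,"jaw":0},
    {"tx":0,"ty":0,"tz":-0.16,"rx":0,"ry":0,"rz":0,"jaw":0},
    {"tx":0,"ty":0,"tz":-0.21,"rx":0,"ry":0,"rz":0,"jaw":0},
  ],
)

```text
time_s: 23.15
position: [0.6452, -0.2158, 0.2179]
eef_rot: [-2.338, -2.097, 0.001]
wrist_force: [1.0, 0.3, -0.5]
gripper_width: 0.0854
grip_force: 0.0
```

arm_command(
  steps=[
    {"tx":0,"ty":-0.05,"tz":-0.03,"rx":0,"ry":0,"rz":0,"jaw":0},
    {"tx":0,"ty":-0.1,"tz":-0.06,"rx":0,"ry":0,"rz":0,"jaw":0},
    {"tx":0,"ty":-0.15,"tz":-0.06,"rx":0,"ry":0,"rz":0,"jaw":0},
    {"tx":0,"ty":-0.2,"tz":-0.06,"rx":0,"ry":0,"rz":0,"jaw":0},
    {"tx":0,"ty":-0.25,"tz":-0.06,"rx":0,"ry":0,"rz":0,"jaw":0},
  ],
)

```text
time_s: 23.57
position: [0.4573, -0.1951, 0.2615]
eef_rot: [-2.339, -2.098, 0.0]
wrist_force: [0.0, -1.3, -0.0]
gripper_width: 0.0854
grip_force: 0.0
```

arm_command(
  steps=[
    {"tx":0,"ty":-0.03,"tz":0,"rx":0,"ry":0,"rz":0,"jaw":0},
    {"tx":0,"ty":-0.05,"tz":0,"rx":0,"ry":0,"rz":0,"jaw":0},
    {"tx":0,"ty":-0.05,"tz":0,"rx":0,"ry":0,"rz":0,"jaw":0},
    {"tx":0,"ty":-0.05,"tz":0,"rx":0,"ry":0,"rz":0,"jaw":0},
    {"tx":0,"ty":-0.05,"tz":0,"rx":0,"ry":0,"rz":0,"jaw":0},
  ],
)

```text
time_s: 23.98
position: [0.4226, -0.1918, 0.2613]
eef_rot: [-2.338, -2.097, 0.0]
wrist_force: [0.5, -0.5, -0.5]
gripper_width: 0.0853
grip_force: 0.0
```

```bash
python3 -c "
from h import *
b=viewer.camera('top')['img'];cv2.imwrite('pics/t6.png',b[:,:,::-1]);st()
a=cv2.imread('pics/top0.png')[145:220,365:525];d=cv2.absdiff(a,cv2.imread('pics/t6.png')[145:220,365:525]).max(2)
print((d>40).mean())"
```

```text
t 24.03 p [ 0.4227 -0.1918  0.2611] xhead 83.78 tilt [ 5.e-04 -1.e-03 -1.e+00] F [0.09 0.29 0.62] M [ 0.04 -0.04 -0.04] w 0.0853 g 0.0
0.08191666666666667
```

View pics/t6.png

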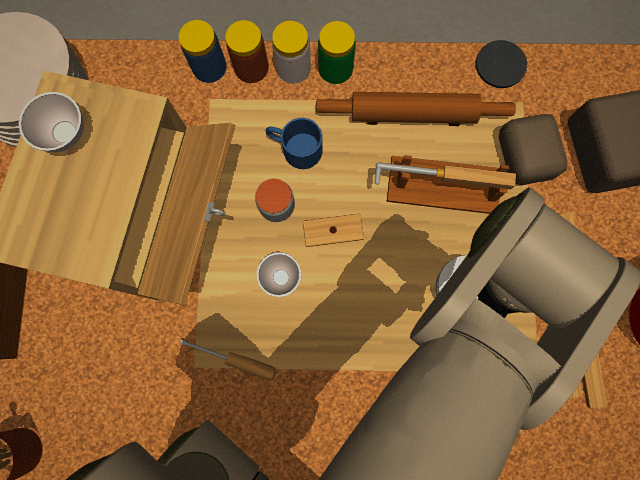

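The pole is back at its original pixels (376,165 to 515,180), the hatch rests on its props, and nothing else has moved. Handing in.

```bash
python3 -c "
from workcell import order
print(order.hand_in())"
```

```text
the job is handed in; nothing more can be done
None
```

The job is handed in, with no verdict shown: the hatch was pressed on its props at about 9 N measured at the prong, roughly 4 N of it hinge friction; it looks down on them with the pads out of view, and the pole is back in its cradle with nothing else visibly moved.

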